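# Slide the guard rod back across the reagent rack

## Robot

A 6-joint arm with a two-finger parallel gripper is mounted at the origin on the work surface. World frame = base frame: x ahead of the robot, y to its left, z up, the work surface at z = 0. Lengths are in m, angles in rad, forces in N, time in s.
With the tool pointing down it reaches from about 0.425 to 0.95 m from the base axis. Payload 3.5 kg.
Tool frame: the origin (TCP) lies midway between the tips of the shut fingers; the grasp point (between the pads) lies 19 mm behind it; z points along the fingers, y is the direction in which the jaws open and shut (so a half turn about z gives the same grasp; the last joint's range is limited). The gripper opens to 85 mm and grips with 20 to 120 N. Pads are 22 mm wide; open, the fingers measure 114 mm over their backs; the gripper's body (76 mm by 85 mm) begins 54 mm behind the grasp point. The pads swing forward as they close: fully open they stand 13 mm farther back than shut.
Start: joints at [-1.363, 0.286, 1.577, -0, 1.279, -0.15], TCP at [0.236, -0.632, 0.231] pointing down, gripper open.
Joint ranges: [-2.77, 2.77], [-0.9, 2.22], [0.21, 2.48], [-1.53, 4.67], [0.24, 2.81], [-2.84, 2.84]. Speed limits (rad/s): [2.79, 2.79, 3.14, 3.14, 3.14, 3.14].

## Interface

Orientations are given as a unit quaternion [x, y, z, w].
In Python, from plant import * gives the robot as it stands.
- The arm moves only by the shell command python3 -m jog 'ROWS' [FORCE]. ROWS is a JSON object of lists of equal length, an entry for each row: "travel": the shift along the world's x, y, z in mm, a list of three; "dr": the turn, a rotation vector about the world's x, y, z in degrees, a list of three; "jaw": the closure in counts, from 0 (fully open) to 255 (shut). In form: {"travel": [[x, y, z], ...], "dr": [[wx, wy, wz], ...], "jaw": [jaw, ...]}. A call has 1 to 5 rows; each row shifts and turns the commanded pose from where the row before left it; what a row does not reach is not made up. A row lasts 1/12 s, in which the tool goes at most 41.7 mm and 7.16 degrees, less where a joint would pass 70% of its speed; a pose out of reach is approached as far as the arm can. A call is refused whole if a number of a shift passes 41.7 or a number of a turn 7.16, either way. A call with a gripper value outside its range is refused whole. The fingers move at their own pace and stop on an object; FORCE is the grip in N (left out, the last holds). Time passes only in rows, so rows that do not move let the fingers close. It gives the time, the measured TCP pose, the force and the opening at its end, in the units of the state.
- get_state(): the state, without advancing time (a new reading comes with each control period).
- read_camera(name): name is "side" or "top"; returns the picture (384x512x3 uint8, red, green, blue); there is no depth.
- camera_info(name): a dict with "K" (3x3 intrinsics, pixels), "R" (3x3) and "t" (3): a world point X has camera coordinates R X + t. Camera axes: x right, y down, z forward; pixel columns grow to the right and rows downward; lengths in m; the calibration is good to about 2 mm. A picture is of the moment at which its call begins. camera_info takes no time and is no camera call.
- sign_off(): hands the job in, once; it reports no verdict.
The state is a dict: "time": time; "qpos": joint angles; "dq": joint speeds; "joint_efforts": joint torques, N m; "eef_pos": TCP position; "tcp_rot": TCP orientation; "contact_force": force on the tool from outside, world axes, zero at the start; "wrist_torque": the same for the moment, N m; "opening": opening from 0.0 (shut) to 1.0 (fully open).
Only numpy, scipy, OpenCV 4.12 (cv2) and the standard library are available. Lean on these libraries where they do the work, as an engineer would, in place of code of your own. Each camera call takes 0.05 s, during which the arm holds its last target. There are 200 camera calls.

## Task

The guard rod of the reagent rack was drawn out to load the bottles. Pick it up and slide it back along the front of the rack, through all three eyes from one end, until its black pull is home against the end eye, and let go. Leave the bottles and everything else on the bench standing where they are.

Things in the scene. Friction and masses are not known exactly. Their poses are not given: they have to be found in the camera images.
- rod: guard rod (about 110 g) lying in front of the rack: steel round rod, 10 mm diameter, rounded nose; at its other end a flat black pull 80 mm long, 26 mm wide, 12 mm thick, lying flat. Origin on the axis at the pull's front face; x along the axis to the nose (steel x = 0 to 0.232 m, pull x = -0.080 to 0), y across the pull's width, z its thickness (up as it lies)
- rod_stop (a point): on the rod's axis, at the front face of the black pull, which stops against the rack's outermost eye when the rod is fully in
- rod_tip (a point): the very end of the rod's rounded nose, 232 mm from rod_stop
- rod_grip (a point): on the axis, in the middle part of the black pull, 45 mm behind rod_stop
- rack: white steel bottle rack, fixed, 150 mm (x) by 205 mm (y); origin: centre of its underside, on the bench; open front to -x. Upright plates 5 mm thick at y = -0.100, 0, +0.100 m, 115 mm tall in front, to 150 mm behind; each carries in front a steel eye, 18 mm inner, 28 mm outer diameter, 10 mm long. The eyes share one level line along y at x = -0.055 m, z = 0.085 m. Clear bench to its left (+y)
- rack_eye_left (a point): centre of the left end eye at its outer face (rack y = +0.105 m); axes as the rack's
- rack_eye_middle (a point): centre of the middle eye, half way along its 10 mm length (rack y = 0)
- rack_eye_right (a point): centre of the right end eye at its outer face (rack y = -0.105 m)
- bottle_large: amber glass reagent bottle, 68 mm across, 145 mm tall, in the rack's left bay; origin at the centre of its underside
- bottle_a: small amber glass bottle, 46 mm across, 115 mm tall, at the back of the rack's right bay; origin at the centre of its underside
- bottle_b: small amber glass bottle, 46 mm across, 115 mm tall, at the front of the rack's right bay; origin at the centre of its underside
- wash_bottle: white plastic wash bottle with a bent spout, 66 mm across, about 180 mm tall, to the right of the rack; origin at the centre of its underside
- beaker: glass beaker, 70 mm across the rim, 90 mm tall, on the right of the bench; origin at the centre of its underside
- flask: glass volumetric flask with a stopper, bulb 68 mm across, 150 mm tall, behind the rack; origin at the centre of its underside
- spatula: small flat steel laboratory spatula lying on the bench, about 160 mm long, 16 mm wide, 5 mm thick; origin at the centre of its underside
- petri_dish: closed glass petri dish, 90 mm across, 16 mm tall, flat on the bench to the left of the rack's back; origin at the centre of its underside
Not all that is in view belongs to the job. What is shaped like the bottle_large but blue is not meant.

How it is judged:
At the end, for the whole second after the job is handed in: Rod through all three eyes, from either end, at rest and released: rod_stop within 11 mm of one end eye's centre (outer face), rod_tip within 32 mm of the other's, within 0.08 rad of the eye line. Bystanders within 30 mm of their starts; those that stood are upright within 0.2 rad (((distance between rod_stop and rack_eye_left below 0.011 m and distance between rod_tip and rack_eye_right below 0.032 m) or (distance between rod_stop and rack_eye_right below 0.011 m and distance between rod_tip and rack_eye_left below 0.032 m)) and angle between the x axis of rod and the y axis of rack, either way round below 0.08 rad and linear speed of rod below 0.02 m/s and contact force between the fingers and rod below 0.5 N and distance of each of bottle_large, bottle_a, bottle_b, wash_bottle, beaker, flask, spatula, petri_dish from where it was at the start of the episode below 0.03 m and angle between each of bottle_large, bottle_a, bottle_b, wash_bottle, beaker, flask, petri_dish's own z axis and vertical below 0.2 rad); the robot touches nothing.
It fails at once if a bottle or other bystander is shoved more than 40 mm or lifted away (distance of any of bottle_large, bottle_a, bottle_b, wash_bottle, beaker, flask, spatula, petri_dish from where it was at the start of the episode above 0.04 m).
It fails at once if a standing bystander is tipped over (angle between any of bottle_large, bottle_a, bottle_b, wash_bottle, beaker, flask, petri_dish's own z axis and vertical above 0.5 rad).
It also fails if it takes over 50 s, if anything falls off the work surface, if the arm or the gripper's body presses on something with over 40 N, if the wrist force passes 120 N, or if a joint passes its speed limit or range.

## Working session

There is one attempt and no reset: what is moved stays moved. The work goes in short steps, Python scripts to look and compute and a shell command to move; the robot and the scene stay as the last step left them, time stands still between calls to the robot, and variables do not carry over. Pictures are saved under pics/ and viewed, about 8 in all and at most 12, crops included, and the job is handed in when it is done.

```bash
mkdir -p pics; ls
python3 - <<'E'
from plant import *
import cv2
for n in("side","top"):
    cv2.imwrite(f"pics/{n}0.png",read_camera(n)[:,:,::-1]); c=camera_info(n); print(n,c)
print(get_state())
E
```

```text
pics
side {'K': array([[447.03307253,   0.        , 260.17973198],
       [  0.        , 447.03307253, 190.96921722],
       [  0.        ,   0.        ,   1.        ]]), 'R': array([[ 0.9675765 , -0.25228179,  0.01223179],
       [-0.17388746, -0.70047046, -0.6921736 ],
       [ 0.1831908 ,  0.66760395, -0.72162739]]), 't': array([-0.57021341,  0.11479733,  1.03178701])}
top {'K': array([[360.72847171,   0.        , 258.89659959],
       [  0.        , 360.72847171, 184.13937925],
       [  0.        ,   0.        ,   1.        ]]), 'R': array([[-0.00239882, -0.99996672, -0.00779768],
       [-0.98232838,  0.00381571, -0.18712667],
       [ 0.18715019,  0.007211  , -0.98230484]]), 't': array([-0.06160588,  0.59544961,  0.8617955 ])}
{'time': 0.1, 'qpos': array([-1.36297006e+00,  2.87121117e-01,  1.57804020e+00, -6.90978398e-06,
        1.27859533e+00, -1.50026439e-01]), 'dq': array([-0.00313303,  0.00171416, -0.00136147,  0.00076087,  0.00016699,
        0.00048796]), 'joint_efforts': array([ 1.21253855e-03, -4.07295692e+01, -2.93700331e+01, -1.38588725e-04,
        3.42876745e-03, -1.33335551e-06]), 'eef_pos': array([ 0.23631297, -0.63164547,  0.23005093]), 'tcp_rot': array([ 9.84034587e-01,  1.77974048e-01, -3.45712296e-05, -1.08144879e-03]), 'contact_force': array([ 0.3291148 , -0.80426562,  0.17863113]), 'wrist_torque': array([-0.02383339,  0.04364562, -0.03446399]), 'opening': 1.001483747205923}
```

View pics/top0.png

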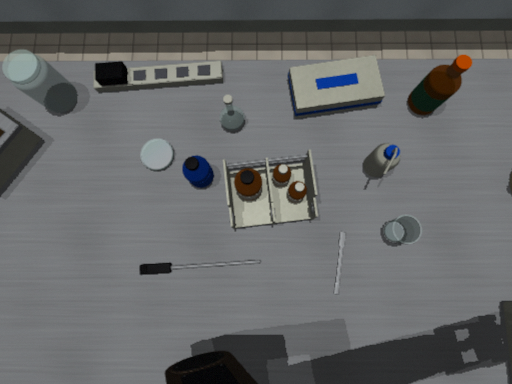

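View pics/side0.png

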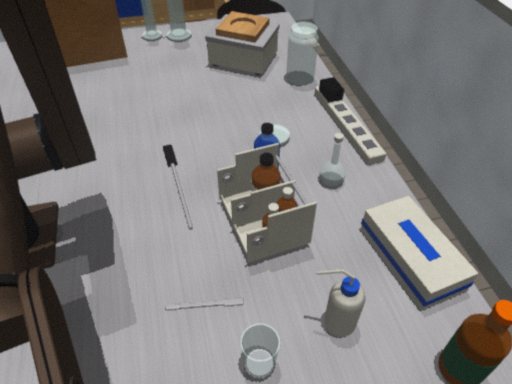

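Run:
```python
import cv2
a=cv2.imread("pics/top0.png")[145:285,130:330]; cv2.imwrite("pics/t1.png",cv2.resize(a,None,fx=4,fy=4,interpolation=2))
a=cv2.imread("pics/side0.png")[115:265,155:325]; cv2.imwrite("pics/s1.png",cv2.resize(a,None,fx=4,fy=4,interpolation=2))
```

```text
(no output)
```

View pics/t1.png

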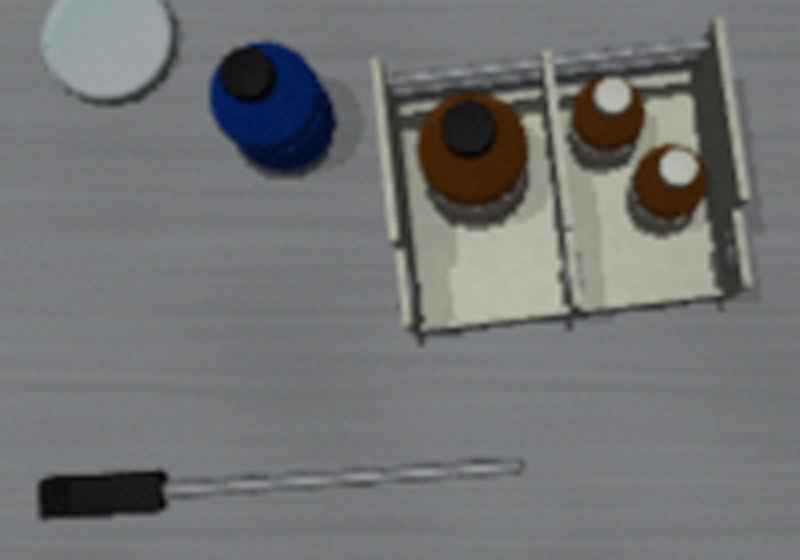

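View pics/s1.png

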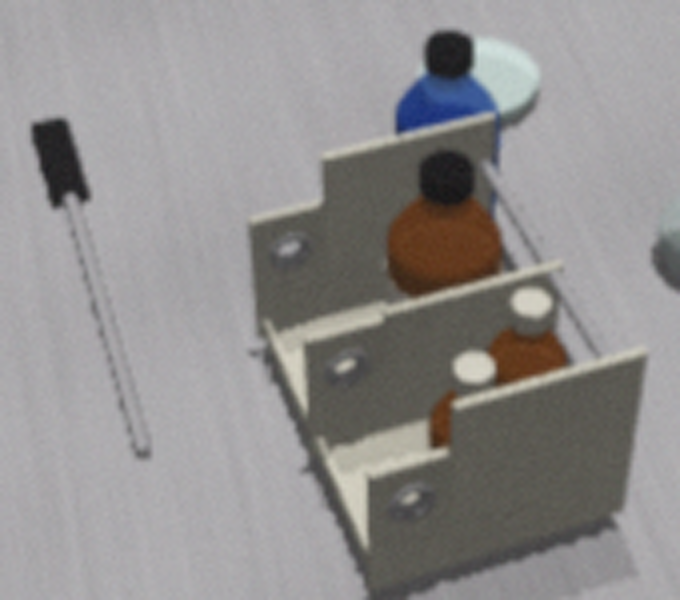

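```bash
cat > h.py <<'E'
import numpy as np
from scipy.optimize import least_squares
from plant import *
C={n:camera_info(n) for n in("side","top")}
def proj(n,X):
    c=C[n]; p=(c["R"]@np.asarray(X).T).T+c["t"]; p=p@c["K"].T; return p[...,:2]/p[...,2:]
def ray(n,u,z):
    c=C[n]; o=-c["R"].T@c["t"]; d=c["R"].T@np.linalg.solve(c["K"],[u[0],u[1],1]); return o+d*(z-o[2])/d[2]
def s4(u): return np.array(u)/4+[155,115]-.4
def t4(u): return np.array(u)/4+[130,145]-.4
E
python3 - <<'E'
from h import *
obs=[]
for y,u in((.095,(290,247)),(-.005,(346,365)),(-.105,(411,499))): obs.append(("side",(-.055,y,.085),s4(u)))
for y,u in((.1,(250,222)),(0,(306,344)),(-.1,(368,475))): obs.append(("side",(-.075,y,.115),s4(u)))
for y,u in((.1,(495,116)),(0,(562,265)),(-.1,(647,350))): obs.append(("side",(.075,y,.15),s4(u)))
for y,u in((.1,(377,60)),(0,(547,52)),(-.1,(718,20))): obs.append(("top",(.075,y,.15),t4(u)))
for y,u in((.1,(408,328)),(0,(570,318)),(-.1,(748,290))): obs.append(("top",(-.075,y,.115),t4(u)))
def W(p,X):
    c,s=np.cos(p[2]),np.sin(p[2]); X=np.atleast_2d(X); return np.c_[p[0]+c*X[:,0]-s*X[:,1],p[1]+s*X[:,0]+c*X[:,1],X[:,2]]
f=lambda p:np.concatenate([proj(n,W(p,X))[0]-u for n,X,u in obs])
r=least_squares(f,[.6,0,0],loss="soft_l1"); p=r.x; print(p,"yawdeg",np.degrees(p[2])); print(np.round(f(p).reshape(-1,2),1))
np.save("rack.npy",p)
print("eyes L M R",W(p,[(-.055,.105,.085),(-.055,0,.085),(-.055,-.105,.085)]))
print("pull top: front",ray("top",t4((165,490)),.012),"back",ray("top",t4((40,498)),.012),"nose",ray("top",t4((521,466)),.006))
print("side pull front",ray("side",s4((72,200)),.009),"back",ray("side",s4((50,122)),.012),"nose",ray("side",s4((144,452)),.006))
import cv2
for n,sl in(("top",(265-20,290,135,185)),("side",(140,172,158,182))):
    g=cv2.imread(f"pics/{n}0.png")[sl[0]:sl[1],sl[2]:sl[3]].max(2); m=(g<60).astype(np.uint8)
    cs=max(cv2.findContours(m,0,1)[0],key=cv2.contourArea); b=cv2.boxPoints(cv2.minAreaRect(cs))+[sl[2],sl[0]]
    print(n,"box ctr",ray(n,b.mean(0),.010),cv2.minAreaRect(cs)[1], [np.round(ray(n,q,.012)[:2],4) for q in b])
g=np.array(cv2.imread("pics/top0.png"),int); m=((g[:,:,0]-g[:,:,2]>40)&(g[:,:,2]<60)); m[:140]=0;m[200:]=0
v,u=np.nonzero(m); print("blue px",u.mean(),v.mean(),ray("top",(u.mean(),v.mean()),.08))
E
```

```text
[ 0.5711628  -0.09027189  0.11214557] yawdeg 6.425468061051979
[[-0.3  1.7]
 [-0.3  1.7]
 [-0.7  1.8]
 [ 0.3 -0.5]
 [-0.  -1.4]
 [ 0.1 -0.3]
 [-0.7 -0.1]
 [-0.  -9.8]
 [-1.5  0.4]
 [-0.4  0.4]
 [ 0.1 -2.5]
 [ 0.2  0.6]
 [-0.4 -0.8]
 [ 1.8 -3.2]
 [-0.2 -1.1]]
eyes L M R [[ 0.50475767  0.00791344  0.085     ]
 [ 0.51650829 -0.09642697  0.085     ]
 [ 0.52825891 -0.20076739  0.085     ]]
pull top: front [0.38822105 0.16286504 0.012     ] back [0.38339566 0.24280357 0.012     ] nose [ 0.40261317 -0.06508067  0.006     ]
side pull front [0.38734952 0.16015556 0.009     ] back [0.38213073 0.24084657 0.012     ] nose [ 0.40206588 -0.06554405  0.006     ]
top box ctr [0.38560609 0.2027585  0.01      ] (9.982743263244629, 31.475004196166992) [array([0.3959, 0.2439]), array([0.4004, 0.1633]), array([0.3755, 0.1607]), array([0.3711, 0.2409])]
side box ctr [0.38327812 0.19971391 0.01      ] (20.40169906616211, 8.23730754852295) [array([0.3689, 0.2381]), array([0.3914, 0.243 ]), array([0.3971, 0.1583]), array([0.3755, 0.154 ])]
blue px 233.46879756468797 168.78082191780823 [ 6.29977458e-01 -2.21531410e-04  8.00000000e-02]
```

```bash
python3 -m jog '{"travel":[[30,41,4],[30,41,4],[30,41,4],[30,41,4],[30,41,4]],"dr":[[0,0,3.7],[0,0,3.7],[0,0,3.7],[0,0,3.7],[0,0,3.7]],"jaw":[0,0,0,0,0]}' 60
python3 -m jog '{"travel":[[16,41,0],[16,41,0],[16,41,0],[16,41,0],[16,41,0]],"dr":[[0,0,3.7],[0,0,3.7],[0,0,3.7],[0,0,3.7],[0,0,3.7]],"jaw":[0,0,0,0,0]}'
python3 -m jog '{"travel":[[0,41,0],[0,41,0],[0,41,0],[0,41,0],[0,41,0]],"dr":[[0,0,3.7],[0,0,3.7],[0,0,3.7],[0,0,3.7],[0,0,3.7]],"jaw":[0,0,0,0,0]}'
python3 -m jog '{"travel":[[-14,41,0],[-14,41,0],[-14,41,0],[-14,41,0],[-14,41,0]],"dr":[[0,0,3.7],[0,0,3.7],[0,0,3.7],[0,0,3.7],[0,0,3.0]],"jaw":[0,0,0,0,0]}'
python3 -m jog '{"travel":[[0,0,0]],"dr":[[0,0,0]],"jaw":[0]}'
python3 - <<'E'
from h import *
from scipy.spatial.transform import Rotation as Ro
s=get_state(); R=Ro.from_quat(s["tcp_rot"]).as_matrix(); print(s["qpos"],R,np.degrees(np.arctan2(R[1,1],R[0,1])))
import cv2
a=cv2.imread("pics/side0.png")[165:255,215:275]; cv2.imwrite("pics/eyes.png",cv2.resize(a,None,fx=6,fy=6,interpolation=2))
E
```

```text
time: 0.52
eef_pos: [0.3596, -0.4627, 0.2471]
tcp_rot: [0.942, 0.335, -0.0, -0.001]
contact_force: [0.2, 0.1, -0.1]
opening: 1.0
time: 0.93
eef_pos: [0.4349, -0.2684, 0.2472]
tcp_rot: [0.876, 0.482, -0.0, -0.0]
contact_force: [0.3, -0.2, 0.2]
opening: 1.004
time: 1.35
eef_pos: [0.4341, -0.0635, 0.2473]
tcp_rot: [0.787, 0.617, -0.0, -0.0]
contact_force: [1.0, 0.3, 0.7]
opening: 0.995
time: 1.77
eef_pos: [0.3661, 0.1332, 0.2474]
tcp_rot: [0.682, 0.731, 0.0, 0.0]
contact_force: [1.3, 0.5, 0.1]
opening: 1.002
time: 1.85
eef_pos: [0.3643, 0.1374, 0.2473]
tcp_rot: [0.679, 0.734, 0.001, -0.001]
contact_force: [0.6, -0.1, -0.6]
opening: 1.003
[ 0.09641973 -0.41056869  2.21018556  0.00315113  1.3429803   0.01769333] [[-0.07793209  0.99695783 -0.00129428]
 [ 0.996954    0.07793564  0.00295885]
 [ 0.00305072 -0.00105974 -0.99999479]] 4.469918305876695
```

View pics/eyes.png

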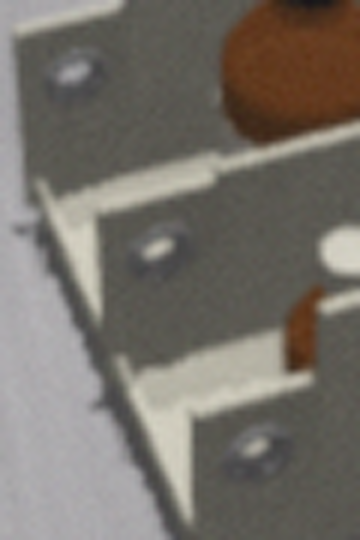

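```bash
cat > fit.py <<'E'
from h import *
obs=[]
e6=lambda u:np.array(u)/6+[215,165]-.42
for y,u in((.095,(75,73)),(-.005,(159,249)),(-.105,(259,452))): obs.append(("side",(-.055,y,.085),e6(u)))
for y,u in((.0975,(250,222)),(-.0025,(306,344)),(-.1025,(368,475))): obs.append(("side",(-.075,y,.115),s4(u)))
for y,u in((.0975,(495,116)),(-.1025,(647,350))): obs.append(("side",(.075,y,.15),s4(u)))
for y,u in((.1,(377,60)),(-.1,(718,20))): obs.append(("top",(.075,y,.15),t4(u)))
for y,u in((.1,(408,328)),(-.1,(748,290))): obs.append(("top",(-.075,y,.115),t4(u)))
def W(p,X):
    c,s=np.cos(p[2]),np.sin(p[2]); X=np.atleast_2d(X); return np.c_[p[0]+c*X[:,0]-s*X[:,1],p[1]+s*X[:,0]+c*X[:,1],X[:,2]]
f=lambda p:np.concatenate([proj(n,W(p,X))[0]-u for n,X,u in obs])
r=least_squares(f,[.6,0,0],loss="soft_l1"); p=r.x; print(p,"yawdeg",np.degrees(p[2])); print(np.round(f(p).reshape(-1,2),1).tolist())
print("eyes L M R",W(p,[(-.055,.105,.085),(-.055,0,.085),(-.055,-.105,.085)]))
# side-only eye fit at z=.085
print([ray("side",u,.085) for n,X,u in obs[:3]])
E
python3 fit.py
python3 - <<'E'
from h import *
print("blue base", ray("top",t4((285,140)),.03))
E
```

```text
[ 0.57159428 -0.08942651  0.11497685] yawdeg 6.587688230166918
[[-0.2, 1.1], [-0.2, 1.2], [-0.8, 0.9], [0.7, -0.0], [0.5, -0.8], [0.8, 0.3], [-0.3, 0.3], [-0.8, 0.8], [-0.8, 0.3], [-0.2, 0.3], [-0.6, -0.8], [-0.5, -1.4]]
eyes L M R [[ 0.50491144  0.00857041  0.085     ]
 [ 0.51695742 -0.09573632  0.085     ]
 [ 0.52900341 -0.20004305  0.085     ]]
[array([0.50735656, 0.00231423, 0.085     ]), array([ 0.51872841, -0.09716429,  0.085     ]), array([ 0.53130309, -0.1982147 ,  0.085     ])]
blue base [0.61293318 0.08918872 0.03      ]
```

```bash
python3 -m jog '{"travel":[[10,36,-20],[10.5,35,-30],[0,0,-35],[0,0,-35],[0,0,-35]],"dr":[[0,0,-1],[0,0,0],[0,0,0],[0,0,0],[0,0,0]],"jaw":[0,0,0,0,0]}' 60
python3 -m jog '{"travel":[[0,0,-30],[0,0,-15],[0,0,0]],"dr":[[0,0,0],[0,0,0],[0,0,0]],"jaw":[0,0,0]}'
```

```text
time: 2.27
eef_pos: [0.3864, 0.1981, 0.0951]
tcp_rot: [0.689, 0.725, 0.0, 0.0]
contact_force: [-1.1, 0.4, -1.7]
opening: 1.002
time: 2.52
eef_pos: [0.3829, 0.1965, 0.0472]
tcp_rot: [0.69, 0.724, -0.004, -0.003]
contact_force: [-1.0, 0.6, 0.1]
opening: 1.003
```

```bash
python3 -m jog '{"travel":[[2,12,-20],[0,0,-15],[0,0,-7],[0,0,0]],"dr":[[0,-0.6,0.6],[0,0,0],[0,0,0],[0,0,0]],"jaw":[0,0,0,0]}'
python3 - <<'E'
from h import *
import cv2
s=get_state(); print(s["eef_pos"],s["tcp_rot"],s["qpos"])
a=read_camera("side")[120:240,130:250,::-1]; b=read_camera("top")[225:305,110:210,::-1]
cv2.imwrite("pics/g1.png",np.hstack([cv2.resize(a,(400,400),interpolation=2),cv2.resize(b,(400,400),interpolation=2)]))
E
```

```text
time: 2.85
eef_pos: [0.388, 0.2094, 0.009]
tcp_rot: [0.686, 0.728, 0.003, 0.003]
contact_force: [-0.2, -0.4, -0.2]
opening: 1.002
[0.38797772 0.20942739 0.00895787] [0.68590898 0.72767558 0.00258975 0.00322587] [ 0.26569788  0.09319149  2.27264528 -0.00402909  0.76797412  0.2095092 ]
```

View pics/g1.png

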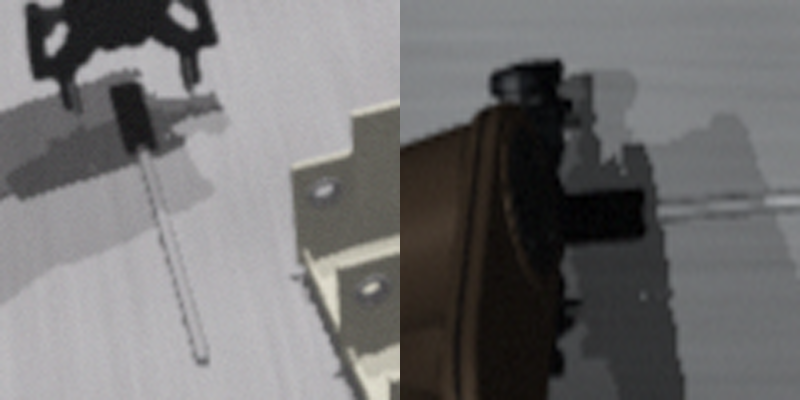

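```bash
python3 -m jog '{"travel":[[-3,0,-6],[0,0,0],[0,0,0],[0,0,0],[0,0,0]],"dr":[[0,0.4,0],[0,0,0],[0,0,0],[0,0,0],[0,0,0]],"jaw":[0,0,120,160,200]}' 60
python3 -m jog '{"travel":[[0,0,0],[0,0,0],[0,0,0],[0,0,0]],"dr":[[0,0,0],[0,0,0],[0,0,0],[0,0,0]],"jaw":[255,255,255,255]}' 100
```

```text
time: 3.37
eef_pos: [0.3858, 0.2099, 0.0039]
tcp_rot: [0.686, 0.728, 0.001, 0.001]
contact_force: [-1.1, -0.2, -0.6]
opening: 0.608
time: 3.7
eef_pos: [0.3858, 0.21, 0.0041]
tcp_rot: [0.686, 0.728, 0.001, 0.001]
contact_force: [-0.9, -0.7, 5.0]
opening: 0.262
```

```bash
python3 -m jog '{"travel":[[0,0,0],[0,0,10],[0,0,20],[0,0,30],[0,0,22]],"dr":[[0,0,0],[0,0,0],[0,0,0],[0,0,0],[0,0,0]],"jaw":[255,255,255,255,255]}' 120
python3 -m jog '{"travel":[[0,20,0],[0,40,0],[0,40,0],[0,20,0],[0,0,0]],"dr":[[0,0,0.6],[0,0,0.6],[0,0,0.6],[0,0,0.6],[0,0,0]],"jaw":[255,255,255,255,255]}'
python3 - <<'E'
from h import *
import cv2
s=get_state(); print(s["eef_pos"],s["tcp_rot"],s["qpos"])
S=read_camera("side")[:,:,::-1];T=read_camera("top")[:,:,::-1]
cv2.imwrite("pics/s2.png",S);cv2.imwrite("pics/t2.png",T)
a=S[80:220,120:260]; b=T[200:300,90:240]
cv2.imwrite("pics/g2.png",np.hstack([cv2.resize(a,(400,400),interpolation=2),cv2.resize(b,(400,267),interpolation=2)] if 0 else [cv2.resize(a,(400,400),interpolation=2),cv2.copyMakeBorder(cv2.resize(b,(400,267),interpolation=2),0,133,0,0,0)]))
E
```

```text
time: 4.12
eef_pos: [0.3853, 0.2098, 0.0869]
tcp_rot: [0.686, 0.728, 0.001, 0.001]
contact_force: [1.1, 0.2, -1.7]
opening: 0.26
time: 4.53
eef_pos: [0.3855, 0.3332, 0.0862]
tcp_rot: [0.669, 0.743, 0.003, 0.001]
contact_force: [0.9, -0.6, -1.5]
opening: 0.259
[0.38553291 0.33320396 0.08621917] [0.66899438 0.74326239 0.00252848 0.00107102] [ 5.13600787e-01  9.36735666e-02  2.08929097e+00 -5.13699600e-04
  9.53152235e-01  4.08817571e-01]
```

View pics/g2.png

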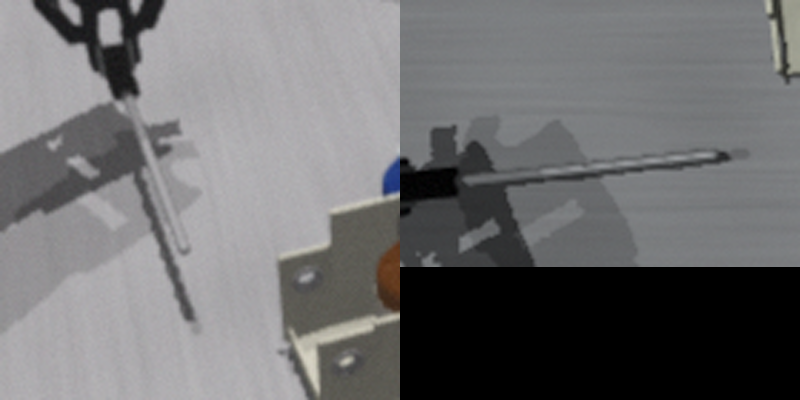

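```bash
cat >> h.py <<'E'
def tri(us,ut):
    r=least_squares(lambda X:np.r_[proj("side",X)-us,proj("top",X)-ut],[.45,.1,.08]); return r.x,r.fun
E
python3 - <<'E'
from h import *
S=lambda u:np.array(u)*.35+[120,80]-.3
T=lambda u:np.array([(u[0]-400)*.375+90,u[1]*.3745+200])-.3
n,e=tri(S((185,251)),T((728,155))); m,e2=tri(S((124,95)),T((462,180)))
print(n,e.round(1),m,e2.round(1),np.linalg.norm(n-m)); d=n-m; print("pitch deg",np.degrees(np.arcsin(d[2]/np.linalg.norm(d))),"yaw",np.degrees(np.arctan2(d[0],-d[1])))
E
```

```text
[0.41274092 0.04464352 0.09768048] [-0.1  0.   0.  -0.1] [0.38958702 0.27821243 0.09460818] [ 1.  -0.1 -0.   0.9] 0.23473384139231615
pitch deg 0.7499342944641261 yaw 5.6612869541444475
```

```bash
python3 -m jog '{"travel":[[20,-4,0],[30,-5,0],[25,-3,0],[12,-2,0],[0,0,0]],"dr":[[0,0,0.5],[0,0,0],[0,0,0],[0,0,0],[0,0,0]],"jaw":[255,255,255,255,255]}'
python3 - <<'E'
from h import *
import cv2
s=get_state(); print(s["eef_pos"],s["tcp_rot"])
S=read_camera("side")[:,:,::-1];T=read_camera("top")[:,:,::-1]
cv2.imwrite("pics/s3.png",S);cv2.imwrite("pics/t3.png",T)
a=S[95:195,175:275]; b=T[195:275,110:250]
cv2.imwrite("pics/g3.png",np.vstack([cv2.copyMakeBorder(cv2.resize(a,(300,300),interpolation=2),0,0,0,400,0),cv2.resize(b,(700,400),interpolation=2)])[:,:700][:] if 0 else np.vstack([cv2.copyMakeBorder(cv2.resize(a,(300,300),interpolation=2),0,0,0,225,0),cv2.resize(b,(525,300),interpolation=2)]))
E
```

```text
time: 5.05
eef_pos: [0.4748, 0.3143, 0.0858]
tcp_rot: [0.668, 0.744, 0.002, 0.002]
contact_force: [-0.7, -0.5, -0.6]
opening: 0.255
[0.47481772 0.31430981 0.08584576] [0.66847383 0.74373214 0.00163748 0.00160054]
```

View pics/g3.png

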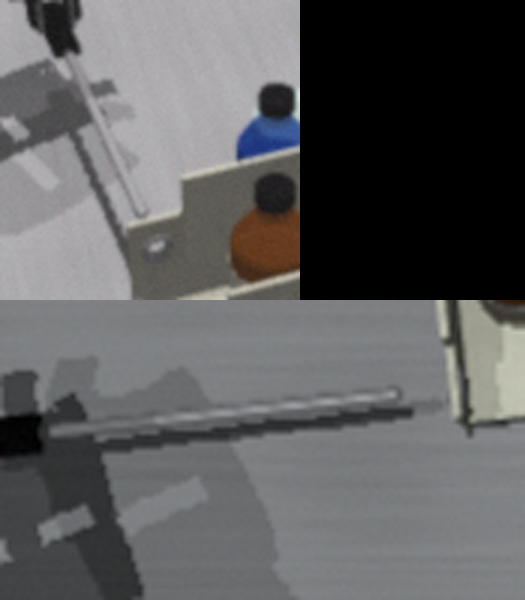

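```bash
cat > m.py <<'E'
from h import *
import cv2,sys
L=np.array([.5049,.0086,.085]); Rr=np.array([.5290,-.2000,.085]); d=(Rr-L)/np.linalg.norm(Rr-L)
# eye line as shown in the side picture (ring centres), corrected
def line(n,img,P,Q,bg):
    # profile across the predicted line, centroid of |diff to background picture| inside +-6 px
    g=cv2.imread(img,0).astype(float); b=cv2.imread(bg,0).astype(float)
    p,q=proj(n,P),proj(n,Q); t=(q-p)/np.linalg.norm(q-p); nn=np.array([-t[1],t[0]]); out=[]
    return g,b,p,q,t,nn
E
python3 - <<'E'
from h import *
from m import *
S=lambda u:np.array(u)/3+[175,95]-.33
T=lambda u:np.array([u[0],u[1]-300])/3.75+[110,195]-.37
n,e=tri(S((143,212)),T((399,392))); m,e2=tri(S((68,57)),T((48,433)))
print(n,e.round(1),m,e2.round(1),np.linalg.norm(n-m)); D=n-m; print("pitch",np.degrees(np.arcsin(D[2]/np.linalg.norm(D))),"yaw",np.degrees(np.arctan2(D[0],-D[1])))
# where expected from the kinematics (axis z = tcp+.002)
for z in(.085,.088,.092,.096): print(z,ray("side",S((143,212)),z),ray("top",T((399,392)),z))
g=cv2.imread("pics/t3.png",0)
for u in range(125,218,10): print(u,g[212:236,u])
E
```

```text
[0.50349383 0.03972783 0.08913483] [-0.  0.  0. -0.] [0.47811003 0.26535435 0.08566931] [ 0. -0. -0.  0.] 0.22707636844349294
pitch 0.8744541164089213 yaw 6.418991301321515
0.085 [0.5041919  0.04414257 0.085     ] [0.50385082 0.040252   0.085     ]
0.088 [0.50370322 0.04093984 0.088     ] [0.50357452 0.0398726  0.088     ]
0.092 [0.50305164 0.03666955 0.092     ] [0.50320612 0.03936672 0.092     ]
0.096 [0.50240006 0.03239926 0.096     ] [0.50283772 0.03886085 0.096     ]
125 [112 109 105 107 108 108 109 109 108  90  49  61  68  51  51  55  82 107
 107  77  48  48  48  51]
135 [109 113 121 120 120 123 124 108 110 108 107 107 110 110 103  93 107 106
  86  84  79  50  50  47]
145 [128 128 128 127 126 126 124 113 108 108 107 106 109 105  98 106 105  87
  81  69  50  49  66  97]
155 [127 120 107 108 109 104 109 108 107 105 107 107 109 113 127 120  95  77
  49  50  51  76 109 110]
165 [127 126 128 128 127 127 128 127 124 113 106 107 118 133 117  97 102  90
  50  51  76 110 110 108]
175 [126 125 128 130 127 126 128 125 126 125 118 124 139 115  96  86  47  48
  57  93 127 127 128 126]
185 [126 122 125 129 125 125 125 126 117 112 127 142 111  95  87  46  48  53
  91 126 124 125 125 125]
195 [124 123 125 125 123 125 124 115 104 132 147 111  96  90  48  46  54  88
 123 124 121 120 120 123]
205 [123 124 122 125 124 124 117 107 138 153 107  96  87  49  47  54  90 123
 123 125 125 121 119 121]
215 [126 124 125 123 124 117 103 122 130 102  93  85  48  48  72 109 123 124
 124 127 125 121 120 122]
```

```bash
python3 -m jog '{"travel":[[-1,0,-2],[1,-9,0],[1.2,-10,0],[1.2,-10,0],[0,0,0]],"dr":[[0,0,0.3],[0,0,0],[0,0,0],[0,0,0],[0,0,0]],"jaw":[255,255,255,255,255]}'
python3 -m jog '{"travel":[[1.2,-10,0],[1.2,-10,0],[0,0,0]],"dr":[[0,0,0],[0,0,0],[0,0,0]],"jaw":[255,255,255]}'
python3 - <<'E'
from h import *
import cv2
s=get_state(); print(s["eef_pos"],s["tcp_rot"],s["wrist_torque"])
S=read_camera("side")[:,:,::-1];T=read_camera("top")[:,:,::-1]
cv2.imwrite("pics/s4.png",S);cv2.imwrite("pics/t4.png",T)
a=S[125:195,190:260]; b=T[195:245,180:250]
cv2.imwrite("pics/g4.png",np.hstack([cv2.resize(a,(400,400),interpolation=2),cv2.copyMakeBorder(cv2.resize(b,(400,286),interpolation=2),0,114,0,0,0)]))
E
```

```text
time: 5.57
eef_pos: [0.4746, 0.285, 0.0834]
tcp_rot: [0.666, 0.746, 0.001, 0.001]
contact_force: [-0.4, 0.5, -1.0]
opening: 0.254
time: 5.82
eef_pos: [0.4775, 0.2651, 0.0835]
tcp_rot: [0.666, 0.746, 0.001, 0.001]
contact_force: [-0.1, -0.3, -1.5]
opening: 0.259
[0.47753374 0.2651414  0.08353646] [0.66573131 0.74618976 0.00089319 0.00136979] [ 0.05732148  0.00358636 -0.02380782]
```

View pics/g4.png

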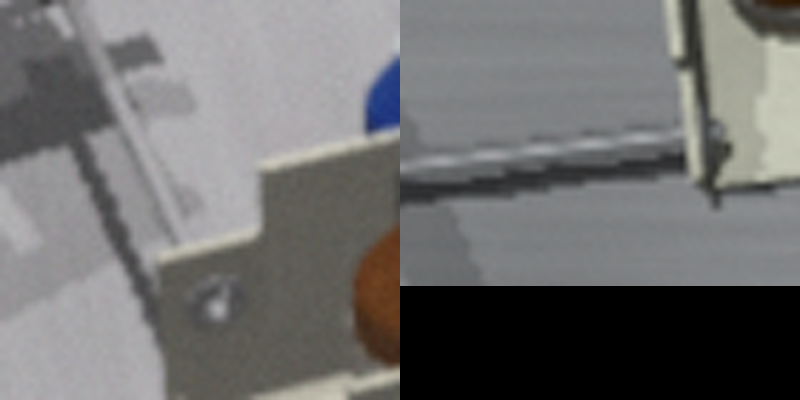

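```bash
python3 -m jog '{"travel":[[0.7,-14,0],[1.1,-14,0],[1.1,-14,0],[1.1,-14,0],[0,0,0]],"dr":[[0,0,0],[0,0,0],[0,0,0],[0,0,0],[0,0,0]],"jaw":[255,255,255,255,255]}'
python3 - <<'E'
from h import *
import cv2
s=get_state(); print(s["eef_pos"],s["tcp_rot"],s["wrist_torque"])
S=read_camera("side")[:,:,::-1];T=read_camera("top")[:,:,::-1]
cv2.imwrite("pics/s5.png",S);cv2.imwrite("pics/t5.png",T)
a=S[145:235,190:280]; b=T[195:245,200:290]
cv2.imwrite("pics/g5.png",np.hstack([cv2.resize(a,(400,400),interpolation=2),cv2.copyMakeBorder(cv2.resize(b,(400,222),interpolation=2),0,178,0,0,0)]))
E
```

```text
time: 6.33
eef_pos: [0.4815, 0.2095, 0.0835]
tcp_rot: [0.666, 0.746, 0.001, 0.001]
contact_force: [-0.0, 0.5, -1.0]
opening: 0.258
[0.48150911 0.20950816 0.08351905] [0.66575336 0.74617006 0.00095991 0.00134063] [ 0.10476479  0.0138387  -0.02534209]
```

View pics/g5.png

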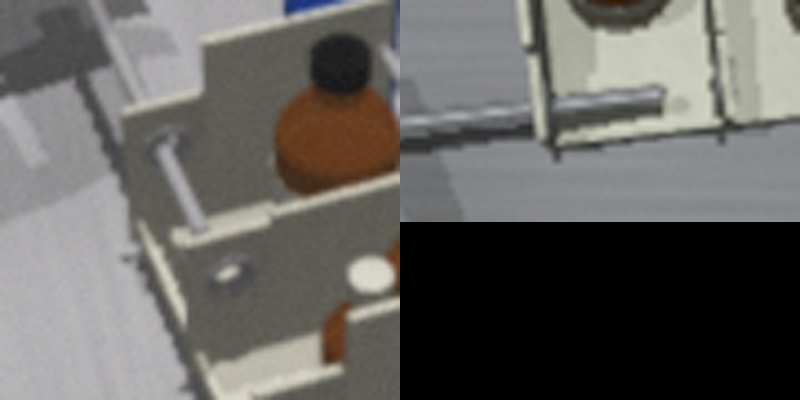

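```bash
python3 -m jog '{"travel":[[1.6,-10,1],[1.15,-10,0],[1.15,-10,0],[1.15,-10,0],[0,0,0]],"dr":[[0,0,0],[0,0,0],[0,0,0],[0,0,0],[0,0,0]],"jaw":[255,255,255,255,255]}'
python3 -m jog '{"travel":[[1.4,-12,0],[1.4,-12,0],[1.4,-12,0],[0,0,0]],"dr":[[0,0,0],[0,0,0],[0,0,0],[0,0,0]],"jaw":[255,255,255,255]}'
python3 - <<'E'
from h import *
import cv2
s=get_state(); print(s["eef_pos"],s["tcp_rot"],s["wrist_torque"])
S=read_camera("side")[:,:,::-1];T=read_camera("top")[:,:,::-1]
cv2.imwrite("pics/s6.png",S);cv2.imwrite("pics/t6.png",T)
a=S[145:255,190:300]; b=T[195:245,200:330]
cv2.imwrite("pics/g6.png",np.hstack([cv2.resize(a,(400,400),interpolation=2),cv2.copyMakeBorder(cv2.resize(b,(400,154),interpolation=2),0,246,0,0,0)]))
E
```

```text
time: 6.85
eef_pos: [0.4867, 0.1691, 0.0845]
tcp_rot: [0.666, 0.746, 0.001, 0.001]
contact_force: [-0.1, -0.5, -1.9]
opening: 0.258
time: 7.18
eef_pos: [0.491, 0.1327, 0.0846]
tcp_rot: [0.666, 0.746, 0.001, 0.001]
contact_force: [0.4, 0.3, -1.5]
opening: 0.256
[0.49097664 0.13274358 0.08460715] [0.6659888  0.7459595  0.00105421 0.00149778] [ 0.09403996 -0.03036946 -0.01416379]
```

View pics/g6.png

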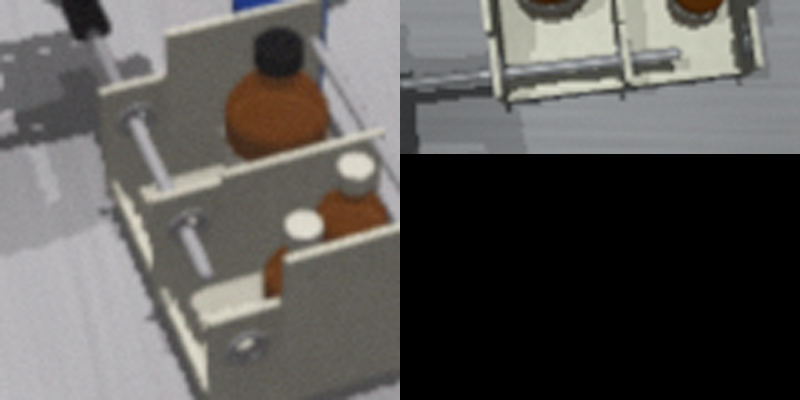

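```bash
python3 -m jog '{"travel":[[1.6,-10,0.3],[1.2,-10,0],[1.2,-10,0],[1.2,-10,0],[0,0,0]],"dr":[[0,0,0],[0,0,0],[0,0,0],[0,0,0],[0,0,0]],"jaw":[255,255,255,255,255]}'
python3 -m jog '{"travel":[[1,-8,0],[1,-8,0],[1,-8,0],[0,0,0]],"dr":[[0,0,0],[0,0,0],[0,0,0],[0,0,0]],"jaw":[255,255,255,255]}'
python3 -m jog '{"travel":[[0.7,-6,0],[0,0,0]],"dr":[[0,0,0],[0,0,0]],"jaw":[255,255]}'
python3 - <<'E'
from h import *
import cv2
print(get_state()["wrist_torque"])
for n,k in(("side","s7"),("top","t7")): cv2.imwrite(f"pics/{k}.png",read_camera(n)[:,:,::-1])
# stop in the top picture: darkest-to-steel edge along the axis
g=cv2.imread("pics/t7.png",0)
for y in(.085,.0785,.07,.06,.05,.04,.03,.025,.02,.015,.01,.005):
    x=.505-(y-.0086)*.1155; u,v=proj("top",[x,y,.088]); print(y,round(u,1),round(v,1),cv2.getRectSubPix(g,(1,5),(float(u),float(v))).ravel())
E
```

```text
time: 7.7
eef_pos: [0.4962, 0.0931, 0.085]
tcp_rot: [0.666, 0.746, 0.001, 0.002]
contact_force: [-0.6, 1.2, -1.6]
opening: 0.257
time: 8.03
eef_pos: [0.4992, 0.0695, 0.0849]
tcp_rot: [0.666, 0.746, 0.001, 0.001]
contact_force: [0.4, -0.3, -0.2]
opening: 0.26
time: 8.2
eef_pos: [0.4997, 0.0642, 0.0849]
tcp_rot: [0.665, 0.746, 0.001, 0.001]
contact_force: [-0.0, 0.1, -2.3]
opening: 0.258
[ 0.08262632  0.01808341 -0.04731902]
0.085 197.2 222.3 [45 43 43 41 40]
0.0785 200.0 222.0 [44 44 44 43 46]
0.07 203.5 221.6 [36 33 31 28 28]
0.06 207.6 221.1 [47 45 45 44 42]
0.05 211.8 220.6 [23 23 23 21 17]
0.04 216.0 220.1 [11 10 12 12 12]
0.03 220.1 219.6 [ 7  7  8  9 10]
0.025 222.2 219.3 [13 13 14 14 15]
0.02 224.3 219.1 [37 26 28 21 14]
0.015 226.3 218.8 [62 58 61 55 53]
0.01 228.4 218.6 [90 75 71 66 58]
0.005 230.5 218.4 [151 154 155 156 155]
```

```bash
for i in 1; do
python3 -m jog '{"travel":[[0.5,-4,0],[0,0,0]],"dr":[[0,0,0],[0,0,0]],"jaw":[255,255]}' | grep -E "eef|contact"
python3 -m jog '{"travel":[[0.2,-2,0],[0,0,0]],"dr":[[0,0,0],[0,0,0]],"jaw":[255,255]}' | grep -E "eef|contact"
python3 -m jog '{"travel":[[0.2,-2,0],[0,0,0]],"dr":[[0,0,0],[0,0,0]],"jaw":[255,255]}' | grep -E "eef|contact"
done
```

```text
eef_pos: [0.5001, 0.0606, 0.0849]
contact_force: [-0.0, 0.0, -2.2]
eef_pos: [0.5003, 0.0587, 0.0849]
contact_force: [0.4, 0.5, -2.0]
eef_pos: [0.5004, 0.0567, 0.0849]
contact_force: [0.7, -0.1, -0.7]
```

```bash
python3 -m jog '{"travel":[[0.2,-1.5,0],[0,0,0]],"dr":[[0,0,0],[0,0,0]],"jaw":[255,255]}' | grep -E "eef|contact"
python3 -m jog '{"travel":[[0.2,-1.5,0],[0,0,0]],"dr":[[0,0,0],[0,0,0]],"jaw":[255,255]}' | grep -E "eef|contact"
python3 -m jog '{"travel":[[0.1,-1,0],[0,0,0]],"dr":[[0,0,0],[0,0,0]],"jaw":[255,255]}' | grep -E "eef|contact"
```

```text
eef_pos: [0.5007, 0.0552, 0.0849]
contact_force: [-1.1, 0.7, -1.2]
eef_pos: [0.5009, 0.0537, 0.0849]
contact_force: [1.0, -0.7, -0.6]
eef_pos: [0.5009, 0.0527, 0.0849]
contact_force: [-0.6, 0.1, -1.5]
```

```bash
python3 -m jog '{"travel":[[0.2,-1.5,0],[0,0,0]],"dr":[[0,0,0],[0,0,0]],"jaw":[255,255]}' | grep -E "eef|contact"
python3 -m jog '{"travel":[[0.2,-1.5,0],[0,0,0]],"dr":[[0,0,0],[0,0,0]],"jaw":[255,255]}' | grep -E "eef|contact"
python3 - <<'E'
from h import *
import cv2
for n,k in(("side","s8"),("top","t8")): cv2.imwrite(f"pics/{k}.png",read_camera(n)[:,:,::-1])
g=cv2.imread("pics/t8.png",0); h=cv2.imread("pics/t7.png",0)
print(g[217:222,214:236]); print(h[217:222,214:236])
S=cv2.imread("pics/s8.png",0); print(S[236:262:1,250:276])
E
```

```text
eef_pos: [0.501, 0.0525, 0.0849]
contact_force: [0.0, 5.5, -1.2]
eef_pos: [0.501, 0.0525, 0.0849]
contact_force: [-0.3, 9.7, -0.5]
[[ 29  42  47  46  32  19  18  29  23  13  11  10   6   6  11  44  63  69
   61  51  56  78]
 [ 29  43  48  44  32  20  18  24  18  11  11   7   9   8  10  33  61  69
   61  55  60 100]
 [ 36  44  44  41  29  16  17  22  18  12  12   7   4  20  16  28  59  70
   62  54  54  76]
 [ 36  48  47  42  26  17  19  22  19  12  12   9   8  22  16  21  58  70
   61  53  56  66]
 [ 38  47  45  39  22  15  16  20  14  15   8  11   5  22  17  17  54  71
   63  52  57  68]]
[[ 22  12   6  12   4   5   6  18  15   4  32  55  56  54  54 108 156 151
  119 101 112 122]
 [ 20  11  11  13   8   6   5  18  15   4  18  48  59  57  58  97 151 158
  122 110 123 123]
 [ 17  13  10  10  10   5   6  20  17   4  21  50  61  62  60  82 145 168
  123  92  92  88]
 [ 22  12  12  13  11   6   7  20  16   6  13  44  55  53  56  73 141 170
  122  84  71  67]
 [ 20  13  12  11   6   8   8  23  16   7   5  39  53  53  54  57 137 170
  121  80  70  71]]
[[ 94  94  93  92  93 102 109 119 120
[... 2097 characters left out ...]
97  99  97
   95  88  87  85  83  80  82  82]
 [ 93  99  97  95  96  99  92  96  94 101  99  96  98  97  98  96  91  89
   87  84  84  77  80  82  83  86]
 [ 98  97 100  96  92  99  94  98  95  95  95 100  92  95  91  91  85  82
   80  76  78  79  84  84  87 102]
 [ 96  94  98  94  97  95  98 100  94  93  95  92  84  86  85  84  83  81
   80  79  83  86 100 127 126 134]
 [ 96  96  99  98  97  95  92  92  90  86  86  84  79  84  85  86  88  88
   87 101 124 129 138 152 157 157]
 [ 97  93  92  90  90  86  86  86  79  83  78  82  83  86 103 130 130 127
  130 137 151 152 154 156 158 156]
 [ 92  89  87  83  83  82  83  82  82  79  82  83  85 105 136 156 159 156
  158 153 153 155 156 155 157 157]]
```

```bash
python3 -m jog '{"travel":[[-0.2,1.5,0],[-0.1,0.7,0],[0,0,-1],[0,0,0],[0,0,0]],"dr":[[0,0,0],[0,0,0],[0,0,0],[0,0,0],[0,0,0]],"jaw":[255,255,255,200,150]}' 20
python3 -m jog '{"travel":[[0,0,0],[0,0,0],[0,0,0],[0,0,0],[0,0,0]],"dr":[[0,0,0],[0,0,0],[0,0,0],[0,0,0],[0,0,0]],"jaw":[80,60,60,60,60]}'
python3 -m jog '{"travel":[[0,0,10],[0,0,20],[0,0,30],[0,0,40],[0,0,40]],"dr":[[0,0,0],[0,0,0],[0,0,0],[0,0,0],[0,0,0]],"jaw":[60,60,60,60,60]}'
python3 -m jog '{"travel":[[0,40,20],[0,40,20],[0,40,0],[0,0,0],[0,0,0]],"dr":[[0,0,0],[0,0,0],[0,0,0],[0,0,0],[0,0,0]],"jaw":[60,60,60,60,60]}'
python3 - <<'E'
from h import *
import cv2
S=read_camera("side")[:,:,::-1];T=read_camera("top")[:,:,::-1]
cv2.imwrite("pics/s9.png",S);cv2.imwrite("pics/t9.png",T)
a=S[110:260,150:350]; b=T[130:280,150:350]
cv2.imwrite("pics/g9.png",np.vstack([cv2.resize(a,(400,300),interpolation=2),cv2.resize(b,(400,300),interpolation=2)]) if 0 else np.hstack([cv2.resize(a,(400,300),interpolation=2),cv2.resize(b,(400,300),interpolation=2)]))
E
```

```text
time: 10.15
eef_pos: [0.5011, 0.0519, 0.0839]
tcp_rot: [0.665, 0.747, 0.001, 0.002]
contact_force: [-0.4, -0.9, -0.5]
opening: 0.382
time: 10.57
eef_pos: [0.5011, 0.0518, 0.084]
tcp_rot: [0.665, 0.747, 0.001, 0.001]
contact_force: [0.5, -0.6, 0.1]
opening: 0.767
time: 10.98
eef_pos: [0.5001, 0.0521, 0.2252]
tcp_rot: [0.665, 0.747, 0.001, 0.001]
contact_force: [1.1, 0.9, 0.9]
opening: 0.763
time: 11.4
eef_pos: [0.5008, 0.1683, 0.2624]
tcp_rot: [0.664, 0.748, 0.002, 0.002]
contact_force: [-0.6, -0.8, 0.4]
opening: 0.768
```

View pics/g9.png

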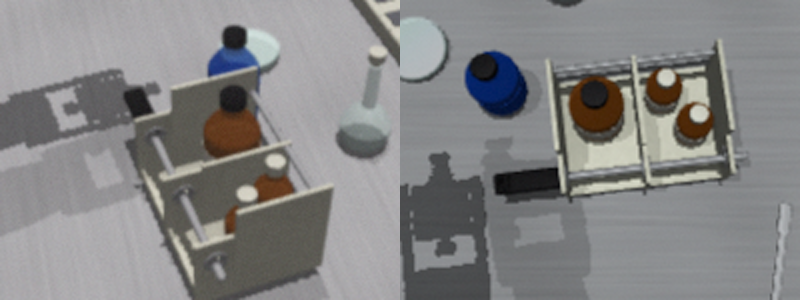

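Run:
```python
from h import *
import cv2
g=cv2.imread("pics/t9.png",0).astype(float)
m=(g[205:240,185:240]<45).astype(np.uint8); cs=max(cv2.findContours(m,0,1)[0],key=cv2.contourArea); b=cv2.boxPoints(cv2.minAreaRect(cs))+[185,205]
print("pull corners",[ray("top",q,.088)[:2].round(4).tolist() for q in b])
# nose: side picture, mean of bright columns rows 240-252
S=cv2.imread("pics/s9.png",0); v,u=np.nonzero(S[236:256,248:268]>140); i=v.argmax(); print("nose end side px",u[v==v.max()].mean()+248,v.max()+236)
print("expected nose px at home",proj("side",np.array([.5049,.0086,.083])+.232*np.array([.1147,-.9934,0])))
a=read_camera("side"); print("moved?",cv2.absdiff(np.ascontiguousarray(a[:,:,::-1]),cv2.imread("pics/s9.png"))[160:260,200:280].max())
# bystanders: change between first and last pictures
for n,A,B in(("side","side0","s9"),("top","top0","t9")):
    d=(cv2.absdiff(cv2.imread(f"pics/{A}.png",0),cv2.imread(f"pics/{B}.png",0))>35).astype(np.uint8)
    print(n,[(cv2.boundingRect(c)) for c in cv2.findContours(d,0,1)[0] if cv2.contourArea(c)>25])
sign_off()
```

```text
pull corners [[0.5091, 0.0872], [0.5184, 0.0112], [0.4914, 0.0075], [0.4822, 0.083]]
nose end side px 260.5 248
expected nose px at home [260.69039771 249.36905048]
moved? 37
side [(255, 238, 8, 12), (239, 226, 8, 17), (239, 205, 11, 18), (226, 196, 6, 14), (226, 179, 10, 15), (212, 179, 7, 17), (171, 0, 64, 78), (0, 0, 231, 384)]
top [(166, 312, 340, 72), (153, 269, 47, 115), (139, 262, 33, 14), (235, 213, 36, 11), (196, 213, 36, 19), (276, 207, 37, 11), (148, 206, 46, 59), (0, 155, 145, 229)]
the job is handed in; nothing more can be done
```

The guard rod is back in the rack, through all three eyes from the left end with its black pull home against the left eye. It is released and the job is handed in, at about 11.5 s of the 50 s allowed.

**How it went:** I gripped the rod by its pull, lifted it clear and carried it out to the left. I then lined it up with the eyes and slid it through, checking the pictures at each stage. It stopped when the force along the slide rose to about 10 N. I eased off, opened the jaws and raised the arm clear.

**Last checks:**
- **Pull:** in the top view its front face is at y ≈ 0.009 m, against 0.0086 m for the left eye's outer face.
- **Nose:** in the side view it is within about 1.5 px (roughly 3 mm) of where it should be with the rod fully in.
- **Bystanders:** comparing the first and last pictures, the only changes were at the rod, the arm and shadows. No bottle or other item showed as moved, except that the arm may have hidden changes in the parts of the views it covered.

**Less certain:**
- **At rest:** comparing two pictures at the end gave a largest brightness difference of 37 in the rack area. I took that as image noise and did not look further. I saw no sign of the rod moving.
- **Measurements:** camera readings of the rod's height differed from the arm's own by up to about 9 mm early on, and about 1 mm by the time I lined it up. The insertion met no noticeable force until the end stop.

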